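# Close a pressure pot's bayonet lid and hold it home

### The arm

A 6-joint arm with a two-finger parallel gripper is mounted at the origin on the work surface. World frame = base frame: x ahead of the robot, y to its left, z up, the work surface at z = 0. Lengths are in mm, angles in rad, forces in N, time in s.
With the tool pointing down it reaches from about 275 to 1000 mm from the base axis. Payload 8.4 kg.
Tool frame: the origin (TCP) lies on the centre line of the jaws, within the pads' length; the fingertips stand r.tip_reach ahead of it and the grasp point (between the pads) lies 11 mm behind it (r.tip_reach is the distance from the TCP to the fingertips, in mm); z points along the fingers, y is the line along which they close (so a half turn about z gives the same grasp; the last joint's range is limited). The gripper opens to 85 mm and grips with 20 to 120 N. Pads are 22 mm wide; open, the fingers measure 114 mm over their backs; the gripper's body (76 mm by 85 mm) begins 54 mm behind the grasp point. The pads swing forward as they close: fully open they stand 13 mm farther back than shut.
Start: joints at [1.254, 0.353, 1.633, -0, 1.155, -0.002], TCP at [193.515, 594.289, 239.281] pointing down, gripper open.
Joint ranges: [-2.63, 2.63], [-0.92, 2.1], [0.06, 2.66], [-1.3, 4.44], [0, 2.69], [-3.02, 3.02]. Speed limits (rad/s): [2.22, 2.22, 2.79, 3.14, 3.14, 3.14].

### API

Orientations are given as [roll, pitch, yaw] about the fixed x, y, z axes, in that order (R = Rz(yaw) Ry(pitch) Rx(roll)).
In Python, from rig import r gives the robot as it stands.
- The arm moves only by the tool carry_out, never from a script. Its argument "targets" is a list of rows, each an object with "dp": the shift along the tool's x, y, z in mm, a list of three; "yaw": the turn about the tool's z in degrees. A call has 1 to 12 rows; each row is the pose to reach, as a shift and turn from the pose commanded when the call began, along the tool's axes at that moment; what a row does not reach only later rows make up. A row lasts 1/8 s, in which the tool goes at most 62.5 mm and 10.7 degrees, less where a joint would pass 70% of its speed; a pose out of reach is approached as far as the arm can. A call with a gripper value outside its range is refused whole. "fingers" is the opening, from -1 (shut) to 1 (fully open), so that 0 is half open, set as the call begins (left out, the last holds). The fingers move at their own pace and stop on an object; "grip_force" is the grip in N (left out, the last holds). Time passes only in rows, so rows that repeat a pose let the fingers close. It gives the time, the measured TCP pose, the force, the opening and the grip force at its end, in the units of the state.
- r.sense(): the state, without advancing time (a new reading comes with each control period).
- r.grab_frame(name): name is "scene" or "side" or "wrist"; returns the picture (420x560x3 uint8, red, green, blue); there is no depth.
- r.get_calibration(name): a dict with "fx", "fy", "cx", "cy" (pixels), "dist_coeffs" ([k1, k2, p1, p2, k3] as OpenCV has them; the pictures are not rectified), "rvec" (rotation vector, rad) and "tvec" (3), from world to camera coordinates, as OpenCV has them. Camera axes: x right, y down, z forward; pixel columns grow to the right and rows downward; lengths in mm; the calibration is good to about 2 mm. A picture is of the moment at which its call begins: read the wrist's pose just before it. get_calibration takes no time and is no camera call; for the wrist camera it gives the pose at the moment of the call.
- r.sign_off(): hands the job in; it is judged then, once.
The state is a dict: "clock": time; "qpos": joint angles; "qvel": joint speeds; "joint_efforts": joint torques, N m; "eef_pos": TCP position; "tcp_rot": TCP orientation; "contact_force": force on the tool from outside, world axes, zero at the start; "wrist_torque": the same for the moment, N m; "opening": opening from 0.0 (shut) to 1.0 (fully open); "grasp_force": force on a finger pad.
Only numpy, scipy, OpenCV 4.12 (cv2) and the standard library are available. Lean on these libraries where they do the work, as an engineer would, in place of code of your own. Each camera call takes 0.05 s, during which the arm holds its last target. There are 200 camera calls.

### The job

The black resin model base is already in the pressure pot: put the lid on with its two ears down in the gaps between the pot's claws, press it down against the sprung seal and turn it a quarter turn clockwise (seen from above) until the ears meet their stops under the claws. Finish holding: keep hold of the handle with the lid at its stops and pressed fully down on the pot's rim, as one does until the air comes on. Leave the stone cast, the die tray and the pin cutter where they are.

Things in the scene. Friction and masses are not known exactly. Their poses are not given: they have to be found in the camera images.
- lid_handle (a point): Centre of the loose lid's handle, the place to grip: a black bar 112 mm long along the lid's x axis, 17 mm wide (y), 22 mm high, on two posts at x = +-42 mm, its underside 25 mm above the lid's disc. z is the lid's axis, up. The bar's centre is 45 mm above the disc's underside and 57 mm above the spigot's foot, on which the lid lies on the bench at first. Lid 0.43 to 0.6 kg.
- lid_seat (a point): Point on the lid's axis level with the underside of its disc, which comes to rest on the pot's rim; axes as lid_handle. Aluminium disc 140 mm across, 9 mm thick; two ears 8 mm thick, 66 degrees wide, out to 82 mm from the axis, at both ends of the x axis (in line with the bar); below, a bevelled round spigot 103 mm across, 12 mm deep. Fits either way round (half turn).
- pot_mouth (a point): Centre of the mouth of the fixed grey pressure pot, level with its metal rim, 118 mm above the bench. Bore 108 mm. z up; x points through the middle of the two gaps, each 96 degrees wide, between the claws. The lid goes down with its x axis along this x axis, then turns 90 degrees clockwise (from above) to the stops at the claws' far ends; it cannot turn the other way.
- pot: The same pot, origin on its axis at the bench, axes as pot_mouth. Two claws at +y and -y, each 84 degrees wide, out to 92 mm and hooking in to 73 mm from the axis, rise 19 mm above the rim. Underside of the hooks 12 mm above the rim: an 8 mm ear has 4 mm to spare with the lid right down, and cannot turn under unless the lid is within 4 mm of the rim.
- seal (a joint): How far the pot's sprung, greased black seal ring (121 to 138 mm across) is pushed in, in m: 0 free, 8 mm proud of the rim, where it carries the lid's weight; 0.008 with the lid right down on the rim. The spring pushes up with 8 N at first, 16 N right down: the hand adds about 10 to 12 N to the lid's weight. If let go under the claws the lid rises 4 mm against them.
- stone_cast: Bystander: ochre stone cast of a jaw, 60 x 60 mm and 36 mm high, origin at the centre of its underside. Not to be moved.
- die_tray: Bystander: clear acrylic tray with six small dies, 90 x 75 mm and 22 mm high, origin at the centre of its underside. Not to be moved.
- pin_cutter: Bystander: silver square-bodied pin cutter handle lying on the bench, about 130 mm long along its x axis, 13 mm thick, origin at the middle of its 95 mm grip on the bench. Not to be moved.
Mind the look-alikes: they are no part of the job. Of the things that look like the part that bears lid_handle, the largest one is meant.

How it is judged:
By the outcome, as a careful person would: the job done as asked, in the order asked, and still so for the second after the job is handed in, while the arm keeps its last pose, push and grip.
It also fails if it takes over 51 s, if anything falls off the work surface, if the arm or the gripper's body presses on something with over 40 N, if the wrist force passes 120 N, or if a joint passes its speed limit or range.

## Working session

There is one attempt and no reset: what is moved stays moved. The work goes in short steps, Python scripts to look and compute and a tool call to move; the robot and the scene stay as the last step left them, time stands still between calls to the robot, and variables do not carry over. Pictures are saved under pics/ and viewed, at most 10 in all, crops included, and the job is handed in when it is done.

Besides the shell and the picture viewer there is one more tool, called after "Emit:" as a command line: name --argument value ..., lists and objects as JSON in quotes. carry_out: Moves the arm, as the interface text tells. Its arguments: {"type":"object","properties":{"targets":{"type":"array","items":{"type":"object","properties":{"dp":{"type":"array","items":{"type":"number"}},"yaw":{"type":"number"}}}},"fingers":{"type":"number"},"grip_force":{"type":"number"}},"required":["targets"]}

```bash
ls; mkdir -p pics; python3 - <<'E'
from rig import r
import cv2,numpy as np
a=[r.grab_frame(n) for n in("scene","side")]
for n,i in zip(("scene","side"),a): cv2.imwrite(f"pics/{n}0.png",i[...,::-1])
print(r.sense(), r.tip_reach)
for n in("scene","side","wrist"): print(n,r.get_calibration(n))
E
```

```text
pics
{'clock': 0.1, 'qpos': array([ 1.25360952e+00,  3.53576140e-01,  1.63408204e+00, -1.56444111e-06,
        1.15522966e+00, -2.40264715e-03]), 'qvel': array([ 0.00131832, -0.00135574, -0.00029927,  0.00078416, -0.00079153,
       -0.00119525]), 'joint_efforts': array([-1.18243061e-04, -6.06351686e+01, -3.42819250e+01, -1.80214465e-04,
        3.83634077e-03, -5.49301114e-05]), 'eef_pos': array([193.37171056, 593.87046389, 238.62894753]), 'tcp_rot': array([-3.14029747e+00, -1.68139515e-06,  2.82680912e+00]), 'contact_force': array([ 0.33655951,  0.43866848, -0.467299  ]), 'wrist_torque': array([-0.0017766 ,  0.03058371, -0.05132301]), 'grasp_force': 0.0, 'opening': 0.9984488576886871} 8.0
scene {'fx': 401.11810537001963, 'fy': 401.11810537001963, 'cx': 280.50115724908983, 'cy': 213.76404717554456, 'dist_coeffs': array([-0.11120485,  0.        ,  0.        ,  0.        ,  0.        ]), 'rvec': array([ 2.14051259,  1.03763472, -0.43011977]), 'tvec': array([-389.08323969, -193.16142425, 1088.0473567 ])}
side {'fx': 510.72827575736085, 'fy': 510.72827575736085, 'cx': 273.1366133460408, 'cy': 209.65243174635674, 'dist_coeffs': array([-0.07281698,  0.        ,  0.        ,  0.        ,  0.        ]), 'rvec': array([ 2.21153141, -0.18106969,  0.09778966]), 'tvec': array([-552.88605747,  149.49654888,  986.30479045])}
wrist {'fx': 341.6469262631446, 'fy': 341.6469262631446, 'cx': 275.9836669300576, 'cy': 208.58413624297606, 'dist_coeffs': array([-0.05700884,  0.        ,  0.        ,  0.        ,  0.        ]), 'rvec': array([-2.32512889, -1.6890558 , -0.26545475]), 'tvec': array([-624.63680904,  -40.00685613,  380.48619712])}
```

View pics/scene0.png

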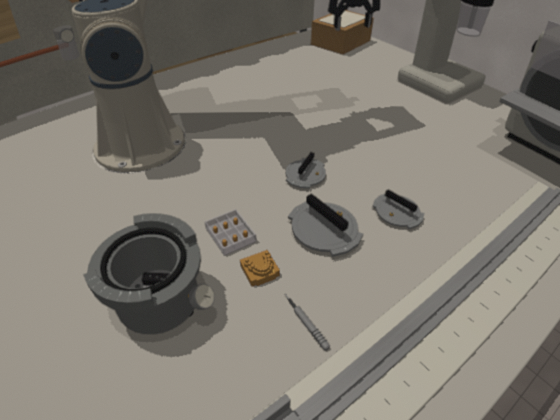

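View pics/side0.png

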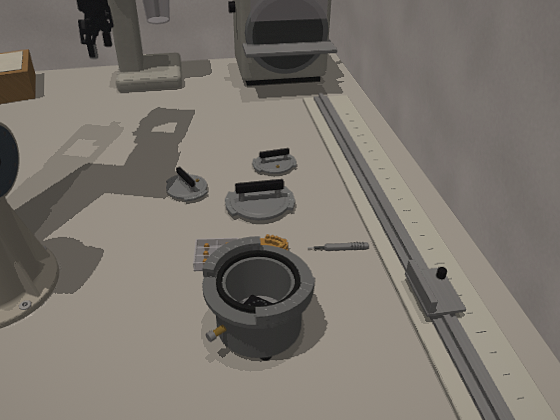

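The scene view shows the large lid at about (326,222) with its bar running (311,200)–(343,226). The pot mouth is at about (146,262). In the side view the bar is at (237–283,186) and the pot mouth at (259,283). The two small lids are look-alikes.

```bash
cat > h.py <<'E'
import cv2,numpy as np
from rig import r
def ray(c,uv):
    K=np.array([[c["fx"],0,c["cx"]],[0,c["fy"],c["cy"]],[0,0,1]])
    p=cv2.undistortPoints(np.array(uv,float).reshape(-1,1,2),K,c["dist_coeffs"])[:,0]
    R=cv2.Rodrigues(c["rvec"])[0]
    return -R.T@c["tvec"],np.c_[p,np.ones(len(p))]@R
def plane(c,uv,z):
    o,d=ray(c,uv); return o+d*((z-o[2])/d[:,2])[:,None]
def pix(c,X):
    K=np.array([[c["fx"],0,c["cx"]],[0,c["fy"],c["cy"]],[0,0,1]])
    return cv2.projectPoints(np.array(X,float).reshape(-1,3),c["rvec"],c["tvec"],K,c["dist_coeffs"])[0][:,0]
def dark(img,roi,th=50):
    m=np.zeros(img.shape[:2],np.uint8);x0,y0,x1,y1=roi
    m[y0:y1,x0:x1]=(img[y0:y1,x0:x1].max(2)<th)*255
    cs=cv2.findContours(m,cv2.RETR_EXTERNAL,cv2.CHAIN_APPROX_NONE)[0]
    return max(cs,key=cv2.contourArea)
def tool(d):  # world vector -> tool axes
    from scipy.spatial.transform import Rotation as Ro
    return Ro.from_euler("xyz",r.sense()["tcp_rot"]).inv().apply(d)
E
python3 - <<'E'
from h import *
for n,roi,pm in(("scene",(300,185,355,235),(146,262)),("side",(230,175,290,196),(259,283))):
    im=cv2.imread(f"pics/{n}0.png"); c=r.get_calibration(n)
    k=dark(im,roi); b=cv2.minAreaRect(k); print(n,b)
    pts=cv2.boxPoints(b); u=pts[np.argsort(pts[:,0])]
    e=plane(c,[u[:2].mean(0),u[2:].mean(0)],57); print(e.round(1),e.mean(0).round(1),np.linalg.norm(e[1]-e[0]),np.degrees(np.arctan2(*(e[1]-e[0])[1::-1])))
    print("pot",plane(c,[pm],118).round(1))
c=r.get_calibration("wrist");R=cv2.Rodrigues(c["rvec"])[0];print("cam",-R.T@c["tvec"],R)
E
```

```text
scene ((326.6126708984375, 212.35305786132812), (49.8120231628418, 11.718920707702637), 37.47617721557617)
[[498.1 171.5  57. ]
 [613.2 173.9  57. ]] [555.7 172.7  57. ] 115.13049614909917 1.1589080741697095
pot [[ 506.9 -184.9  118. ]]
side ((259.267333984375, 186.17327880859375), (10.348387718200684, 48.060298919677734), 84.2894058227539)
[[502.7 174.7  57. ]
 [613.3 176.6  57. ]] [558.  175.7  57. ] 110.60085944907425 0.9777052015221087
pot [[ 504.7 -189.6  118. ]]
cam [117.74174475 619.39248069 372.86897746] [[ 0.30946758  0.95090766 -0.00210663]
 [ 0.90441933 -0.29365254  0.30950582]
 [ 0.29369284 -0.0976873  -0.95089521]]
```

Emit:
carry_out --targets '[{"dp": [-40,-37,-13],"yaw": -2},{"dp": [-82,-75,-26],"yaw": -4},{"dp": [-124,-113,-40],"yaw": -6},{"dp": [-168,-154,-54],"yaw": -8},{"dp": [-210,-192,-67],"yaw": -10},{"dp": [-252,-230,-80],"yaw": -12},{"dp": [-294,-269,-94],"yaw": -14},{"dp": [-336,-307,-107],"yaw": -16},{"dp": [-378,-346,-120],"yaw": -17},{"dp": [-420,-384,-134],"yaw": -18},{"dp": [-462,-422,-148],"yaw": -19},{"dp": [-504,-461,-161],"yaw": -19}]'

```text
clock: 1.6
eef_pos: [530.5, -1.9, 400.6]
tcp_rot: [3.141, -0.0, -3.125]
contact_force: [0.5, 1.3, -0.4]
opening: 0.998
grasp_force: 0.0
```

Emit:
carry_out --targets '[{"dp": [0,0,0],"yaw": 0},{"dp": [0,0,0],"yaw": 0},{"dp": [0,0,0],"yaw": 0}]'

```text
clock: 1.98
eef_pos: [529.3, 0.9, 399.9]
tcp_rot: [3.141, -0.001, -3.123]
contact_force: [-0.0, 0.7, -0.2]
opening: 1.0
grasp_force: 0.0
```

```bash
python3 - <<'E'
from h import *
import pickle
s=r.sense();c=r.get_calibration("wrist");im=r.grab_frame("wrist")
cv2.imwrite("pics/w1.png",im[...,::-1]);pickle.dump(c,open("c1.pkl","wb"))
print(s["eef_pos"],np.degrees(s["tcp_rot"]),s["qpos"],s["qvel"].round(3))
print(pix(c,[[505,-187,118],[557,174,57]]))
E
```

```text
[529.33162522   0.93292154 399.87278573] [ 1.79982543e+02 -5.02156797e-02 -1.78961950e+02] [-1.25319541e-03  8.45166142e-02  1.62336328e+00  2.90339289e-04
  1.43459493e+00 -1.59020632e+00] [ 0.006 -0.003 -0.003 -0.002 -0.001 -0.003]
[[122.22323291 143.84584881]
 [395.53307202 179.25075637]]
```

View pics/w1.png

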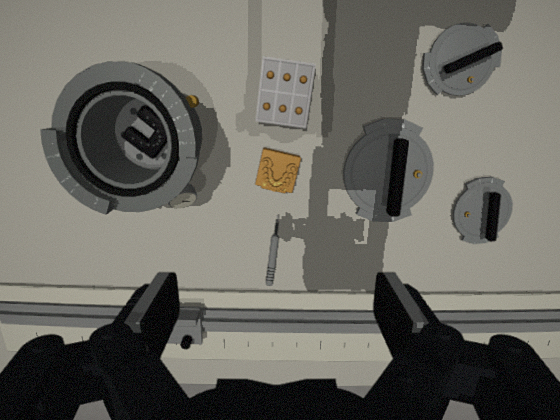

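Wrist view: the pot's seal ring is centred at about (128,138). A claw at the lower left runs from (42,130) to (112,212), with its opposite at the upper right. The lid's bar centre is at about (398,177), upright in the picture, so along world x. Next I zoom on the pot to read the claw ends and fit the seal ring.

```bash
python3 - <<'E'
from h import *
import pickle
c=pickle.load(open("c1.pkl","rb"));im=cv2.imread("pics/w1.png")
k=cv2.resize(im[45:230,30:220],None,fx=3.2,fy=3.2,interpolation=cv2.INTER_CUBIC);k=cv2.convertScaleAbs(k,alpha=1.6)
# black ring: contour of dark mask
m=np.zeros(im.shape[:2],np.uint8);m[45:230,30:220]=(im[45:230,30:220].max(2)<38)*255
cs,_=cv2.findContours(m,cv2.RETR_CCOMP,cv2.CHAIN_APPROX_NONE)
for q in sorted(cs,key=cv2.contourArea)[::-1][:3]:
    if len(q)<6: continue
    P=plane(c,q[:,0],126)[:,:2].astype(np.float32)
    e=cv2.fitEllipse(P);print(cv2.fitEllipse(q),"world",e)
bar=dark(im,(380,130,412,222),45);b=cv2.minAreaRect(bar);print(b)
pts=cv2.boxPoints(b);u=pts[np.argsort(pts[:,1])];e=plane(c,[u[:2].mean(0),u[2:].mean(0)],66);print(e,e.mean(0),np.linalg.norm(e[1]-e[0]))
cv2.imwrite("pics/w1z.png",k)
E
```

```text
((121.60138702392578, 138.77720642089844), (106.69807434082031, 119.68362426757812), 135.35963439941406) world ((500.8752746582031, -184.3936767578125), (134.7490692138672, 138.11619567871094), 179.49993896484375)
((123.64561462402344, 139.13668823242188), (92.251953125, 104.4248275756836), 143.03323364257812) world ((500.63543701171875, -181.68858337402344), (117.76422119140625, 118.97970581054688), 93.66638946533203)
((145.08987426757812, 131.61026000976562), (37.83293151855469, 48.13031768798828), 154.7396240234375) world ((489.76788330078125, -154.22802734375), (46.840110778808594, 54.62213134765625), 106.30253601074219)
((395.87200927734375, 176.837890625), (16.41619300842285, 77.4073257446289), 6.709836959838867)
[[497.90981155 170.54036749  66.        ]
 [608.7739035  171.28882145  66.        ]] [553.34185752 170.91459447  66.        ] 110.86661836388342
```

View pics/w1z.png

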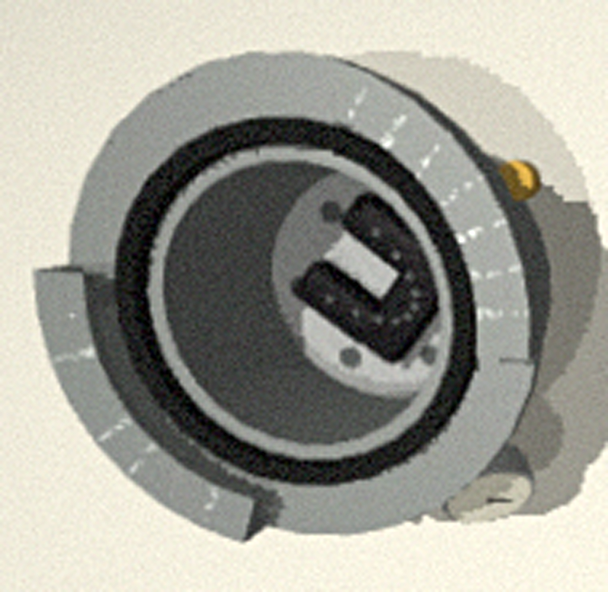

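The zoom shows the outer top corners of the lower-left claw at (35,270) and (246,540). One end of the upper-right claw is clear at (531,362), and the other is near (345,62).

```bash
python3 - <<'E'
from h import *
import pickle
c=pickle.load(open("c1.pkl","rb"))
z=np.array([[35,270],[246,540],[531,362],[345,62]])/3.2+[30,45]
P=plane(c,z,137)[:,:2]
for C in ([500.8,-183],):
    d=P-C;print(P.round(1),np.hypot(*d.T).round(1),np.degrees(np.arctan2(d[:,1],d[:,0])).round(1))
# circle fit with r=92
from scipy.optimize import least_squares
f=least_squares(lambda q:np.hypot(*(P-q).T)-92,[500,-185]);print(f.x,f.fun.round(1))
# independent: ring in scene & side
for n,roi in(("scene",(85,215,205,305)),("side",(200,245,318,320))):
    im=cv2.imread(f"pics/{n}0.png");m=np.zeros(im.shape[:2],np.uint8);x0,y0,x1,y1=roi
    m[y0:y1,x0:x1]=(im[y0:y1,x0:x1].max(2)<38)*255
    cs,_=cv2.findContours(m,cv2.RETR_CCOMP,cv2.CHAIN_APPROX_NONE)
    cc=r.get_calibration(n)
    for q in sorted(cs,key=cv2.contourArea)[::-1][:2]: print(n,cv2.fitEllipse(plane(cc,q[:,0],126)[:,:2].astype(np.float32)))
E
```

```text
[[ 486.1 -274.8]
 [ 589.2 -208.2]
 [ 518.2  -92.5]
 [ 415.4 -151.9]] [93.  92.  92.2 90.9] [-99.1 -15.9  79.1 160. ]
[ 501.21690108 -183.49932741] [ 0.5 -0.6  0.6 -0.6]
scene ((503.10589599609375, -186.17771911621094), (124.58641052246094, 129.90281677246094), 141.8515167236328)
scene ((560.3880615234375, -180.1234893798828), (7.6992034912109375, 11.666955947875977), 128.1144256591797)
side ((502.02923583984375, -186.09963989257812), (124.7854995727539, 131.65858459472656), 115.04698181152344)
side ((500.4932556152344, -236.2462921142578), (7.765779972076416, 15.241921424865723), 66.44215393066406)
```

Emit:
carry_out --targets '[{"dp": [-5,28,25],"yaw": 0},{"dp": [-10,57,50],"yaw": 0},{"dp": [-15,86,75],"yaw": 0},{"dp": [-20,114,100],"yaw": 0},{"dp": [-24,142,130],"yaw": 0},{"dp": [-29,171,170],"yaw": 0},{"dp": [-29,171,200],"yaw": 0},{"dp": [-29,171,200],"yaw": 0},{"dp": [-29,171,200],"yaw": 0},{"dp": [-29,171,200],"yaw": 0}]'

```text
clock: 3.28
eef_pos: [557.0, 171.5, 202.0]
tcp_rot: [3.141, 0.003, -3.125]
contact_force: [0.2, 0.2, -0.6]
opening: 0.998
grasp_force: 0.0
```

```bash
python3 - <<'E'
from h import *
import pickle
s=r.sense();c=r.get_calibration("wrist");im=r.grab_frame("wrist")
cv2.imwrite("pics/w2.png",im[...,::-1]);pickle.dump(c,open("c2.pkl","wb"))
print(s["eef_pos"],np.degrees(s["tcp_rot"]),s["qvel"].round(3))
print(pix(c,[[499.5,172,57],[611.5,174,57],[555.5,172.5,21]]))
E
```

```text
[556.95713491 171.50701727 202.00872109] [ 1.79959673e+02  1.46917890e-01 -1.79045411e+02] [-0.003  0.     0.003  0.    -0.003 -0.002]
[[276.97526217 126.51652885]
 [276.99282109 253.9808704 ]
 [276.35138326 183.68908331]]
```

View pics/w2.png

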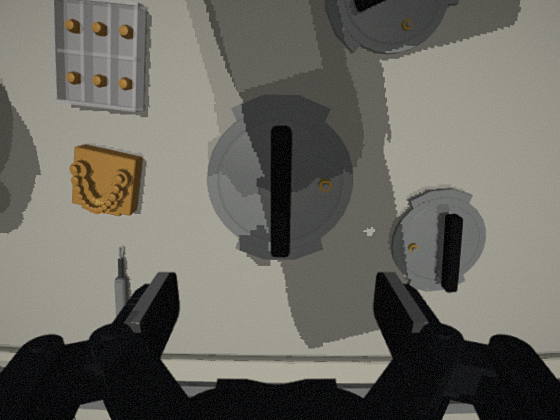

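The lid is central, its bar running from about (281,126) to (281,257), with the disc around it and the ears in line with the bar.

```bash
python3 - <<'E'
from h import *
import pickle
c=pickle.load(open("c2.pkl","rb"));im=cv2.imread("pics/w2.png")
k=dark(im,(262,110,300,270),40);b=cv2.minAreaRect(k);print(b)
pts=cv2.boxPoints(b);u=pts[np.argsort(pts[:,1])]
for z in(57,68):
    e=plane(c,[u[:2].mean(0),u[2:].mean(0)],z);d=e[1]-e[0]
    print(z,e.round(1),e.mean(0).round(1),np.linalg.norm(d).round(1),np.degrees(np.arctan2(d[1],d[0])).round(2))
E
```

```text
((280.4999694824219, 190.49998474121094), (130.99996948242188, 20.999996185302734), 90.0)
57 [[498.3 174.8  57. ]
 [613.5 177.2  57. ]] [555.9 176.   57. ] 115.2 1.2
68 [[497.4 174.6  68. ]
 [608.1 176.9  68. ]] [552.8 175.8  68. ] 110.7 1.2
```

Emit:
carry_out --targets '[{"dp": [3,4,20],"yaw": 0},{"dp": [3,4,45],"yaw": 0},{"dp": [3,4,70],"yaw": 0},{"dp": [3,4,95],"yaw": 0},{"dp": [3,4,115],"yaw": 0},{"dp": [3,4,130],"yaw": 0},{"dp": [3,4,142],"yaw": 0},{"dp": [3,4,150],"yaw": 0},{"dp": [3,4,155],"yaw": 0},{"dp": [3,4,155],"yaw": 0},{"dp": [3,4,155],"yaw": 0}]'

```text
clock: 4.7
eef_pos: [553.4, 175.4, 45.7]
tcp_rot: [3.141, 0.001, -3.125]
contact_force: [-0.4, 0.4, 0.5]
opening: 1.001
grasp_force: 0.0
```

Emit:
carry_out --targets '[{"dp": [0,0,0],"yaw": 0},{"dp": [0,0,0],"yaw": 0},{"dp": [0,0,0],"yaw": 0},{"dp": [0,0,0],"yaw": 0},{"dp": [0,0,0],"yaw": 0},{"dp": [0,0,0],"yaw": 0},{"dp": [0,0,0],"yaw": 0},{"dp": [0,0,0],"yaw": 0},{"dp": [0,0,0],"yaw": 0},{"dp": [0,0,0],"yaw": 0}]' --fingers -1 --grip_force 80

```text
clock: 5.95
eef_pos: [553.2, 175.2, 45.6]
tcp_rot: [-3.142, 0.0, -3.125]
contact_force: [-0.8, -2.8, 5.6]
opening: 0.184
grasp_force: 79.3
```

Emit:
carry_out --targets '[{"dp": [0,0,-15],"yaw": 0},{"dp": [0,0,-40],"yaw": 0},{"dp": [0,0,-75],"yaw": 0},{"dp": [0,0,-110],"yaw": 0},{"dp": [0,0,-145],"yaw": 0},{"dp": [0,0,-175],"yaw": 0},{"dp": [0,0,-190],"yaw": 0},{"dp": [0,0,-190],"yaw": 0}]'

```text
clock: 6.95
eef_pos: [553.2, 175.4, 235.9]
tcp_rot: [3.141, 0.001, -3.125]
contact_force: [0.4, 0.3, -6.3]
opening: 0.184
grasp_force: 78.9
```

Emit:
carry_out --targets '[{"dp": [3,-20,0],"yaw": -2},{"dp": [8,-50,0],"yaw": -5},{"dp": [14,-90,0],"yaw": -8},{"dp": [21,-130,0],"yaw": -12},{"dp": [27,-170,0],"yaw": -16},{"dp": [34,-210,0],"yaw": -20},{"dp": [40,-250,0],"yaw": -24},{"dp": [47,-290,0],"yaw": -27},{"dp": [53,-328,0],"yaw": -29},{"dp": [58,-359,0],"yaw": -30},{"dp": [58,-359,0],"yaw": -30},{"dp": [58,-359,0],"yaw": -30}]'

```text
clock: 8.45
eef_pos: [500.4, -184.1, 234.0]
tcp_rot: [3.139, -0.001, -2.602]
contact_force: [0.4, 0.7, -5.9]
opening: 0.186
grasp_force: 79.2
```

Emit:
carry_out --targets '[{"dp": [0,0,0],"yaw": 0},{"dp": [0,0,0],"yaw": 0}]'

```text
clock: 8.7
eef_pos: [501.2, -183.9, 235.1]
tcp_rot: [3.141, -0.0, -2.6]
contact_force: [0.3, 1.4, -6.0]
opening: 0.188
grasp_force: 79.2
```

```bash
python3 - <<'E'
from h import *
import pickle
s=r.sense();print(s["eef_pos"],np.degrees(s["tcp_rot"]),s["contact_force"],s["wrist_torque"],s["grasp_force"])
C={}
for n in("scene","side","wrist"):
    C[n]=r.get_calibration(n);cv2.imwrite(f"pics/{n}3.png",r.grab_frame(n)[...,::-1])
pickle.dump(C,open("c3.pkl","wb"))
a,b,w=[cv2.imread(f"pics/{n}3.png") for n in("scene","side","wrist")]
A=cv2.resize(a[150:330,50:250],(400,360));B=cv2.resize(b[180:360,160:360],(400,360))
w=cv2.resize(w[60:340,60:500],(400,240))
o=np.zeros((600,800,3),np.uint8);o[:360,:400]=A;o[:360,400:]=B;o[360:,:400]=w;cv2.imwrite("pics/m3.png",cv2.convertScaleAbs(o,alpha=1.4))
E
```

```text
[ 501.16859201 -183.87437704  235.1313755 ] [ 1.79984101e+02 -7.87439975e-03 -1.48978819e+02] [ 0.26143976  1.3925031  -5.97261151] [-0.02825707  0.0761125  -0.00687557] 79.16288495063782
```

View pics/m3.png

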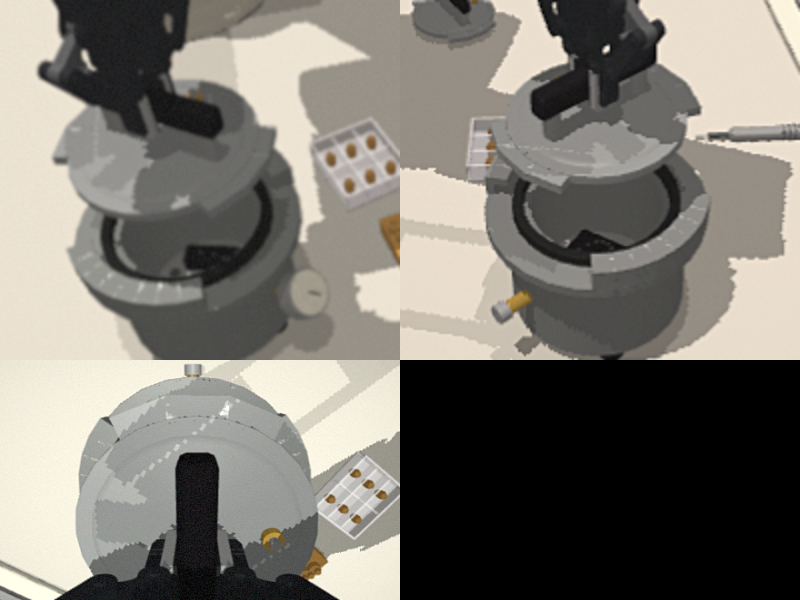

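Composite: the lid hangs level over the pot. Its ears point at the gaps, the bar is central between the claw edges in the wrist view, and all bystanders are in place. Next I check the lid's centring in the grip, using the bar end and the pot's position.

```bash
python3 - <<'E'
from h import *
import pickle
from scipy.spatial.transform import Rotation as Ro
C=pickle.load(open("c3.pkl","rb"));s=r.sense();R=Ro.from_euler("xyz",s["tcp_rot"])
im=cv2.imread("pics/wrist3.png");m=(im[:,:,:].max(2)<45)
rows=np.where(m[100:300,270:285].mean(1)>.6)[0]+100;print("bar top row",rows[0])
col=np.where(m[200,230:320])[0]+230;print(col.min(),col.max())
for z in(235,246,257):
    P=plane(C["wrist"],[[(col.min()+col.max())/2,rows[0]]],z)[0]-s["eef_pos"];print(z,R.inv().apply(P).round(1))
# same check at the pre-grasp picture frame
T=[r.sense()["wrist_torque"] for _ in range(5)];print(np.mean(T,0),np.std(T,0))
# bar in scene/side: ends predicted for a centred grip
d=R.apply([1,0,0])
for n in("scene","side"):
    ends=[s["eef_pos"]+[0,0,11]+k*56*d for k in(-1,1)];print(n,pix(C[n],ends).round(1))
    i=cv2.imread(f"pics/{n}3.png")
    cv2.imwrite(f"pics/{n}3z.png",0)if 0 else None
E
```

```text
bar top row 168
254 299
235 [52.5  0.9  0.3]
246 [ 54.6   0.9 -10.7]
257 [ 56.8   0.9 -21.7]
[ 0.02216084 -0.01493775 -0.01763951] [0. 0. 0.]
scene [[157.8 210.9]
 [ 93.3 191.8]]
side [[283.4 205.1]
 [224.8 235. ]]
```

Emit:
carry_out --targets '[{"dp": [3,-1,10],"yaw": 0},{"dp": [3,-1,25],"yaw": 0},{"dp": [3,-1,40],"yaw": 0},{"dp": [3,-1,52],"yaw": 0},{"dp": [3,-1,60],"yaw": 0},{"dp": [3,-1,65],"yaw": 0},{"dp": [3,-1,68],"yaw": 0},{"dp": [3,-1,68],"yaw": 0}]'

```text
clock: 9.85
eef_pos: [499.1, -187.1, 167.4]
tcp_rot: [-3.141, 0.0, -2.601]
contact_force: [0.6, -0.0, -4.7]
opening: 0.189
grasp_force: 79.1
```

Emit:
carry_out --targets '[{"dp": [0,0,1],"yaw": 0},{"dp": [0,0,2],"yaw": 0},{"dp": [0,0,3],"yaw": 0},{"dp": [0,0,4],"yaw": 0},{"dp": [0,0,4],"yaw": 0}]'

```text
clock: 10.48
eef_pos: [499.0, -187.0, 163.2]
tcp_rot: [3.141, -0.0, -2.601]
contact_force: [0.1, -0.1, -5.5]
opening: 0.181
grasp_force: 79.1
```

Emit:
carry_out --targets '[{"dp": [0,0,1],"yaw": 0},{"dp": [0,0,1],"yaw": 0},{"dp": [0,0,2],"yaw": 0},{"dp": [0,0,2],"yaw": 0},{"dp": [0,0,3],"yaw": 0},{"dp": [0,0,3],"yaw": 0},{"dp": [0,0,3],"yaw": 0}]'

```text
clock: 11.35
eef_pos: [499.1, -187.0, 160.2]
tcp_rot: [3.142, -0.0, -2.601]
contact_force: [0.2, -0.3, -5.3]
opening: 0.189
grasp_force: 79.1
```

Emit:
carry_out --targets '[{"dp": [0,0,1],"yaw": 0},{"dp": [0,0,2],"yaw": 0},{"dp": [0,0,3],"yaw": 0},{"dp": [0,0,4],"yaw": 0},{"dp": [0,0,4],"yaw": 0}]'

```text
clock: 11.98
eef_pos: [499.2, -187.1, 156.5]
tcp_rot: [-3.141, 0.0, -2.601]
contact_force: [-2.2, 0.3, 4.5]
opening: 0.186
grasp_force: 80.5
```

Emit:
carry_out --targets '[{"dp": [0,0,1],"yaw": 0},{"dp": [0,0,2],"yaw": 0},{"dp": [0,0,3],"yaw": 0},{"dp": [0,0,4],"yaw": 0},{"dp": [0,0,4],"yaw": 0}]'

```text
clock: 12.6
eef_pos: [499.2, -187.1, 152.7]
tcp_rot: [-3.141, 0.0, -2.601]
contact_force: [-4.5, 1.3, 8.3]
opening: 0.184
grasp_force: 81.0
```

Emit:
carry_out --targets '[{"dp": [0.5,0.5,0.5],"yaw": 0},{"dp": [0.8,0.8,1],"yaw": 0},{"dp": [0.8,0.8,1.5],"yaw": 0},{"dp": [0.8,0.8,2],"yaw": 0},{"dp": [0.8,0.8,2],"yaw": 0}]'

```text
clock: 13.22
eef_pos: [499.2, -187.1, 151.5]
tcp_rot: [-3.14, 0.002, -2.601]
contact_force: [-1.9, 1.4, 11.5]
opening: 0.187
grasp_force: 82.0
```

Emit:
carry_out --targets '[{"dp": [0,0,0.5],"yaw": 0},{"dp": [0,0,1],"yaw": 0},{"dp": [0,0,1],"yaw": 0}]'

```text
clock: 13.6
eef_pos: [499.2, -187.0, 151.5]
tcp_rot: [-3.139, 0.002, -2.601]
contact_force: [-5.4, 3.0, 22.8]
opening: 0.188
grasp_force: 83.5
```

Emit:
carry_out --targets '[{"dp": [0,0.1,0],"yaw": 3},{"dp": [0,0.3,0],"yaw": 7},{"dp": [0,0.5,0],"yaw": 11},{"dp": [-0.1,0.6,0],"yaw": 15},{"dp": [-0.2,0.8,0],"yaw": 19},{"dp": [-0.2,1,0],"yaw": 23},{"dp": [-0.3,1.1,0],"yaw": 27},{"dp": [-0.3,1.3,0],"yaw": 30},{"dp": [-0.3,1.3,0],"yaw": 30}]'

```text
clock: 14.72
eef_pos: [500.0, -186.7, 151.5]
tcp_rot: [-3.139, 0.005, -3.125]
contact_force: [-1.7, -2.6, 18.0]
opening: 0.185
grasp_force: 82.6
```

Emit:
carry_out --targets '[{"dp": [0,0.1,0],"yaw": 3},{"dp": [0,0.3,0],"yaw": 7},{"dp": [0,0.5,0],"yaw": 11},{"dp": [-0.1,0.6,0],"yaw": 15},{"dp": [-0.2,0.8,0],"yaw": 19},{"dp": [-0.2,1,0],"yaw": 23},{"dp": [-0.3,1.1,0],"yaw": 27},{"dp": [-0.3,1.3,0],"yaw": 30},{"dp": [-0.3,1.3,0],"yaw": 30}]'

```text
clock: 15.85
eef_pos: [500.3, -185.5, 151.5]
tcp_rot: [3.142, 0.006, 2.635]
contact_force: [-0.5, -3.3, 17.4]
opening: 0.189
grasp_force: 82.6
```

```bash
python3 - <<'E'
from h import *
s=r.sense();print(s["eef_pos"],np.degrees(s["tcp_rot"]),s["contact_force"],s["wrist_torque"])
E
```

```text
[ 500.28974859 -185.46128739  151.47290592] [179.99653617   0.34135064 150.97677079] [-0.53448367 -3.26509447 17.44553256] [-0.19090351  0.42468083  0.26217051]
```

Emit:
carry_out --targets '[{"dp": [0,0.1,0],"yaw": 3},{"dp": [0,0.3,0],"yaw": 7},{"dp": [0,0.5,0],"yaw": 11},{"dp": [-0.1,0.6,0],"yaw": 15},{"dp": [-0.2,0.8,0],"yaw": 19},{"dp": [-0.2,1,0],"yaw": 23},{"dp": [-0.2,1.1,0],"yaw": 26},{"dp": [-0.2,1.1,0],"yaw": 26}]'

```text
clock: 16.85
eef_pos: [500.9, -184.6, 151.5]
tcp_rot: [3.139, 0.005, 2.181]
contact_force: [-1.1, -1.8, 18.5]
opening: 0.19
grasp_force: 82.6
```

```bash
python3 - <<'E'
from h import *
s=r.sense();print(s["eef_pos"],np.degrees(s["tcp_rot"]),s["contact_force"],s["wrist_torque"])
E
```

```text
[ 500.92119289 -184.64938534  151.48159677] [179.85698741   0.30514076 124.98420338] [-1.08062388 -1.79801624 18.49889649] [-0.24232645  0.53885133  0.30251635]
```

No stop yet, so I creep on.

Emit:
carry_out --targets '[{"dp": [0,0.1,0],"yaw": 1},{"dp": [0,0.1,0],"yaw": 2},{"dp": [0,0.2,0],"yaw": 3},{"dp": [0,0.2,0],"yaw": 4},{"dp": [0,0.2,0],"yaw": 5},{"dp": [0,0.2,0],"yaw": 5}]'

```text
clock: 17.6
eef_pos: [500.8, -184.6, 151.5]
tcp_rot: [3.14, 0.005, 2.099]
contact_force: [-3.8, -0.7, 18.7]
opening: 0.188
grasp_force: 97.4
```

```bash
python3 - <<'E'
from h import *
s=r.sense();print(s["eef_pos"],np.degrees(s["tcp_rot"]),s["contact_force"],s["wrist_torque"])
E
```

```text
[ 500.7552697  -184.56825576  151.51785187] [179.90791765   0.31395164 120.25946853] [-3.79498922 -0.69017138 18.74391165] [-0.16431783  0.64599847  2.5681301 ]
```

Emit:
carry_out --targets '[{"dp": [0,0,0],"yaw": 0.5},{"dp": [0,0,0],"yaw": 1},{"dp": [0,0,0],"yaw": 1}]'

```text
clock: 17.98
eef_pos: [500.8, -184.5, 151.5]
tcp_rot: [3.14, 0.006, 2.083]
contact_force: [-3.2, -0.9, 19.6]
opening: 0.184
grasp_force: 106.8
```

```bash
python3 - <<'E'
from h import *
s=r.sense();print(s["eef_pos"],np.degrees(s["tcp_rot"]),s["contact_force"],s["wrist_torque"],s["grasp_force"])
a,b=[r.grab_frame(n)[...,::-1] for n in("scene","side")]
A=cv2.resize(a[170:330,50:250],(800,640))[:600,:400*2];B=cv2.resize(b[200:360,160:360],(400,320));A=cv2.resize(a[170:330,50:250],(400,320))
cv2.imwrite("pics/m4.png",cv2.convertScaleAbs(np.hstack([A,B]),alpha=1.4))
E
```

```text
[ 500.75204209 -184.54945867  151.52244203] [179.9144969    0.3201713  119.32143727] [-3.2377655  -0.92852551 19.55719363] [-0.14724347  0.66717637  3.05523426] 106.82241931557655
```

View pics/m4.png

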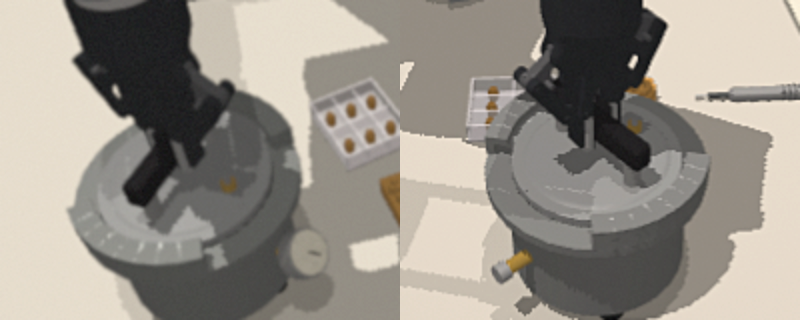

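The lid is down inside the claws with its ears hidden under them. The turning torque has risen to 3 N·m at the stop, and the push of about 20 N is above the 10–12 N the seal needs.

```bash
python3 -c "
from rig import r
print(r.sign_off())"
```

```text
the job is handed in; nothing more can be done
None
```

The lid is on the pot, pressed down to the rim and turned a quarter turn clockwise to its stops, with the gripper still holding and pressing; I handed the job in at about 18 s on the clock, and no verdict came back.

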